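Clamp a specimen block for imaging, tension wheel wound firm

ROBOT

A 6-joint arm with a two-finger parallel gripper is mounted at the origin on the work surface. World frame = base frame: x ahead of the robot, y to its left, z up, the work surface at z = 0. Lengths are in m, angles in rad, forces in N, time in s.
With the tool pointing down it reaches from about 0.225 to 0.875 m from the base axis. Payload 3.4 kg.
Tool frame: the origin (TCP) lies at the very end of the fingers, on their centre line; the grasp point (between the pads) lies 19 mm behind it (manip.grasp_offset is the distance from the TCP to the grasp point, in m); x points along the fingers, y is the direction in which the jaws open and shut, and the axes are right-handed (so a half turn about x gives the same grasp; the last joint's range is limited). The gripper opens to 85 mm and grips with 20 to 120 N. Pads are 22 mm wide; open, the fingers measure 114 mm over their backs; the gripper's body (76 mm by 85 mm) begins 54 mm behind the grasp point. The pads swing forward as they close: fully open they stand 13 mm farther back than shut.
Start: joints at [1.016, 0.276, 1.505, -0, 1.361, -0.121], TCP at [0.242, 0.522, 0.231] pointing down, gripper open.
Joint ranges: [-2.89, 2.89], [-0.75, 2.08], [0.22, 2.7], [-1.18, 4.32], [0.11, 2.71], [-2.7, 2.7]. Speed limits (rad/s): [2.57, 2.57, 3.14, 3.14, 3.14, 3.14].

INTERFACE

Orientations are given as a unit quaternion [w, x, y, z].
In Python, from rig import manip gives the robot as it stands.
- The arm moves only by the tool step_arm, never from a script. Its argument "increments" is a list of rows, each an object with "grip": the opening, from 0 (shut) to 1 (fully open); "delta_pos": the shift along the world's x, y, z in m, a list of three; "twist": the turn about the world's z in degrees. A call has 1 to 10 rows; each row shifts and turns the commanded pose from where the row before left it; what a row does not reach is not made up. A row lasts 1/12 s, in which the tool goes at most 41.7 mm and 7.16 degrees, less where a joint would pass 70% of its speed; a pose out of reach is approached as far as the arm can. A call with a gripper value outside its range is refused whole. The fingers move at their own pace and stop on an object; "force" is the grip in N (left out, the last holds). Time passes only in rows, so rows that do not move let the fingers close. It gives the time, the measured TCP pose, the force and the opening at its end, in the units of the state.
- manip.get_state(): the state, without advancing time (a new reading comes with each control period).
- manip.get_image(name): name is "scene" or "top"; returns a dict with "img" (480x640x3 uint8, red, green, blue), "fx", "fy", "cx", "cy" (pixels), "rvec" (rotation vector, rad) and "tvec" (3), from world to camera coordinates, as OpenCV has them. Camera axes: x right, y down, z forward; pixel columns grow to the right and rows downward; lengths in m; the calibration is good to about 2 mm. A picture is of the moment at which its call begins. There is no depth.
- manip.sign_off(): hands the job in, once; it reports no verdict.
The state is a dict: "clock": time; "qpos": joint angles; "qd": joint speeds; "effort": joint torques, N m; "position": TCP position; "ee_rot": TCP orientation; "contact_force": force on the tool from outside, world axes, zero at the start; "moment": the same for the moment, N m; "width": finger opening in m.
Only numpy, scipy, OpenCV 4.12 (cv2) and the standard library are available. Lean on these libraries where they do the work, as an engineer would, in place of code of your own. Each camera call takes 0.05 s, during which the arm holds its last target. There are 200 camera calls.

TASK

Stand the resin specimen block in the nest of the block clamp, between its jaw and its end stop, and let go of it. Then wind the clamp's tension wheel clockwise until, past the point where the jaw bites, its resistance has risen to the firm set feel, about a third of a newton metre more than it takes to turn the wheel freely; do not overtighten, and let go. Leave the stamp, the slide box and the mug where they stand.

Things in the scene. Friction and masses are not known exactly. Their poses are not given: they have to be found in the camera images.
- clamp: block clamp fixed to the desk: aluminium base plate 100 x 228 x 22 mm (x, y, z of its own frame), origin at the centre of its underside, z up. It clamps along its y axis: towards +y is the nest, towards -y a grey gear housing 70 x 64 mm, 58 mm high, with the tension wheel on top; the sprung jaw belongs to it
- nest (a point): centre of the nest floor, 22 mm above the desk, axes as the clamp's. Two low steel ribs (6 mm high, 40 mm long in y) leave a slot 35 mm wide in x for the block. On the +y side stands the dark steel end stop (40 mm wide, 30 mm high); its face was left anywhere from 25 to 37 mm from this point. A block stood centred here fits freely
- block_mid (a point): centre of the specimen block, 18 mm above its underside: an upright pale resin block on a grey cassette base, a small purple tissue patch on top, 30 mm (its x) by 44 mm (its y) by 36 mm high, 70 g, loose on the desk. In the nest its 44 mm length lies along the clamp's y (either way round), base down
- block: the same block, origin at the centre of its underside
- wheel_grip (a point): point on the tension wheel's upright axis, half-way up its rim, 90 mm above the desk. The wheel is a black knurled disc 50 mm in diameter and 24 mm high (78 to 102 mm above the desk), 20 mm clear above the gear housing; it can be pinched across its diameter from above at any yaw
- wheel (a joint): angle of the tension wheel, rad; grows as it is wound clockwise seen from above (tightening); starts between 0 and 0.5, can go to 6 and stays where it is left. The jaw first pushes the block up to the end stop, which takes 0.9 to 2.9 rad of winding (not known beforehand); from there the spring behind the jaw makes it stiffer
- stamp_mid (a point): bystander: centre of a black round self-inking stamp, 44 mm in diameter, 62 mm high, loose
- slidebox_mid (a point): bystander: centre of a closed grey slide box, 85 x 100 x 32 mm, loose
- mug_mid (a point): bystander: centre of a white mug, 80 mm in diameter, 92 mm high, loose
- jaw_rest (a point): where the middle of the jaw's face stands at wheel angle 0, 30 mm to -y of the nest centre; the jaw (30 mm wide, reaching 31 mm above the nest floor) moves from here to +y by 8 mm for each rad of the wheel, until it meets the block
- wheel_top (a point): centre of the wheel's top face, 102 mm above the desk. Feel: steady friction up to 0.6 N m; after the bite 0.5 to 0.7 N m more per rad. Clamping force = rise above free turning / 0.008 m: aim at a rise of 0.32 N m, 0.5 to 0.6 rad past the bite (right: 28 to 60 N; cracks at 75 N). After a stop the friction left in a reading may be less or reversed: compare readings taken alike
Mind the look-alikes: they are no part of the job. There is more than one size of the block; the job needs the larger. Of the things that look like the clamp, the larger one is meant.

How it is judged:
By the outcome, as a careful person would: the job done as asked, in the order asked, and still so for the second after the job is handed in, with the robot touching nothing.
It also fails if it takes over 72 s, if anything falls off the work surface, if the arm or the gripper's body presses on something with over 40 N, if the wrist force passes 120 N, or if a joint passes its speed limit or range.

## Working session

There is one attempt and no reset: what is moved stays moved. The work goes in short steps, Python scripts to look and compute and a tool call to move; the robot and the scene stay as the last step left them, time stands still between calls to the robot, and variables do not carry over. Pictures are saved under pics/ and viewed, about 8 in all and at most 12, crops included, and the job is handed in when it is done.

Besides the shell and the picture viewer there is one more tool, called by a JSON object that holds its "op" and its "data", one argument or row to a line. step_arm: Moves the arm, as the interface text tells. Its arguments: {"type":"object","properties":{"increments":{"type":"array"},"force":{"type":"number"}},"required":["increments"]}

```bash
mkdir -p pics
cat > h.py <<'E'
import numpy as np, cv2
from rig import manip
def shot(name,save=None):
    d=manip.get_image(name)
    if save: cv2.imwrite('pics/'+save,cv2.cvtColor(d['img'],cv2.COLOR_RGB2BGR))
    return d
def ray(d,u,v,z):
    R=cv2.Rodrigues(np.array(d['rvec'],float))[0];t=np.array(d['tvec'],float).ravel()
    c=-R.T@t; r=R.T@np.array([(u-d['cx'])/d['fx'],(v-d['cy'])/d['fy'],1.])
    return c+r*(z-c[2])/r[2]
def proj(d,p):
    R=cv2.Rodrigues(np.array(d['rvec'],float))[0]
    q=R@np.array(p)+np.array(d['tvec']).ravel(); return np.array([d['cx']+d['fx']*q[0]/q[2],d['cy']+d['fy']*q[1]/q[2]])
E
python3 - <<'E'
from h import *
for n in('top','scene'):
    d=shot(n,n+'0.png'); R=cv2.Rodrigues(np.array(d['rvec'],float))[0]; print(n,-R.T@np.array(d['tvec']).ravel(),d['fx'],R.round(2).tolist())
print(manip.get_state())
E
```

```text
top [0.44603609 0.05429627 1.15992919] 581.2042260821268 [[0.02, -1.0, -0.02], [-0.99, -0.01, -0.14], [0.14, 0.02, -0.99]]
scene [1.04471102 0.39605721 1.03713245] 524.396232145733 [[-0.64, 0.77, 0.01], [0.66, 0.55, -0.51], [-0.4, -0.32, -0.86]]
{'clock': 0.1, 'qpos': array([ 1.01598269e+00,  2.76547091e-01,  1.50604240e+00, -2.25435969e-06,
        1.36069548e+00, -1.20976070e-01]), 'qd': array([ 0.00093341, -0.00177799, -0.0049515 , -0.0005643 ,  0.00026272,
        0.00184334]), 'effort': array([ 2.94493191e-03, -4.17698014e+01, -2.46405405e+01, -2.52596183e-04,
        5.88083363e-03,  2.06350158e-06]), 'position': array([0.24144016, 0.52131905, 0.23050317]), 'ee_rot': array([ 0.69033807,  0.15161971,  0.6907333 , -0.15274922]), 'contact_force': array([0.24659891, 0.81818369, 0.67870192]), 'moment': array([ 0.02359868, -0.00599306,  0.06413971]), 'width': 0.08543616789297276}
```

View pics/top0.png

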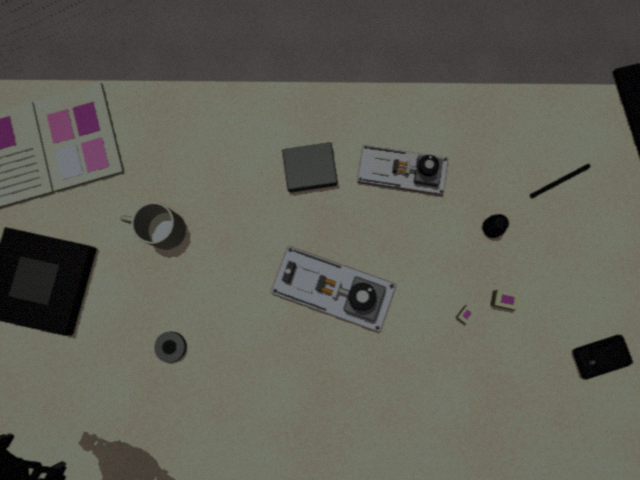

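View pics/scene0.png

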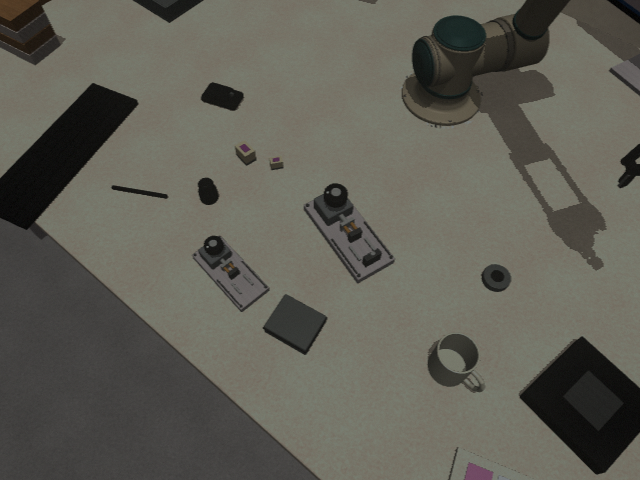

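The top picture shows the large clamp around (335,288), with its wheel at (363,297) and end stop at (290,271). The large block is at (505,300) and the small one at (465,315). The stamp is at (495,226), the slide box at (310,167) and the mug at (157,226). I'll zoom in on the clamp and the block.

Run:
```python
from h import *
a=cv2.imread('pics/top0.png');b=cv2.imread('pics/scene0.png')
f=lambda i,x,y,w,h,s:cv2.convertScaleAbs(cv2.resize(i[y:y+h,x:x+w],None,fx=s,fy=s,interpolation=cv2.INTER_CUBIC),alpha=1.7)
A=f(a,265,240,140,100,4);   #560x400
B=f(a,450,280,75,50,3.2)    #240x160
C=f(b,230,135,60,40,4)      #240x160
o=np.zeros((570,800,3),np.uint8);o[:400,:560]=A;o[:160,560:800]=B;o[160:320,560:800]=C
cv2.imwrite('pics/z0.png',o)
d=manip.get_image('top');s=manip.get_image('scene')
import pickle;pickle.dump((d,s),open('cal.pkl','wb'))
def mask(img,f,box):
    m=np.zeros(img.shape[:2],np.uint8);x,y,w,h=box;m[y:y+h,x:x+w]=f(img[y:y+h,x:x+w].astype(int))*255;return m
purple=lambda p:(p[...,0]-p[...,1]>40)&(p[...,2]-p[...,1]>25)
for n,D,box in(('top',d,(450,280,75,50)),('scene',s,(230,135,60,40))):
    m=mask(D['img'],purple,box);c,_=cv2.findContours(m,0,2)
    for k in c:
        M=cv2.moments(k)
        if M['m00']>2:
            u,v=M['m10']/M['m00'],M['m01']/M['m00'];print(n,'purple',u,v,M['m00'],ray(D,u,v,.036).round(4),cv2.minAreaRect(k))
black=lambda p:p.max(-1)<35
for n,D,box in(('top',d,(340,270,45,55)),('scene',s,(315,175,40,40))):
    m=mask(D['img'],black,box);c,_=cv2.findContours(m,0,2);k=max(c,key=cv2.contourArea);(u,v),(w,h),an=cv2.fitEllipse(k);print(n,'wheel',u,v,w,h,ray(D,u,v,.09).round(4))
# plate: bright bluish corners
p=d['img'].astype(int);print(p[283,300],p[300,320],p[350,320],p[300,505],p[291,505])
```

```text
top purple 466.5 314.0 20.0 [ 0.468  -0.1818  0.036 ] ((466.50006103515625, 314.0000305175781), (3.5355336666107178, 6.363961219787598), 45.0)
top purple 507.35185185185185 299.2962962962963 54.0 [ 0.4973 -0.2601  0.036 ] ((507.3653259277344, 299.173095703125), (10.590271949768066, 6.471832275390625), 11.309932708740234)
top wheel 362.1021728515625 297.58648681640625 24.930164337158203 28.15846824645996 [0.4936 0.0195 0.09  ]
scene wheel 335.0840148925781 195.40699768066406 23.323556900024414 23.57047462463379 [0.4963 0.0201 0.09  ]
[115 118 125] [117 120 127] [115 113 102] [93 41 85] [117 118  96]
```

View pics/z0.png

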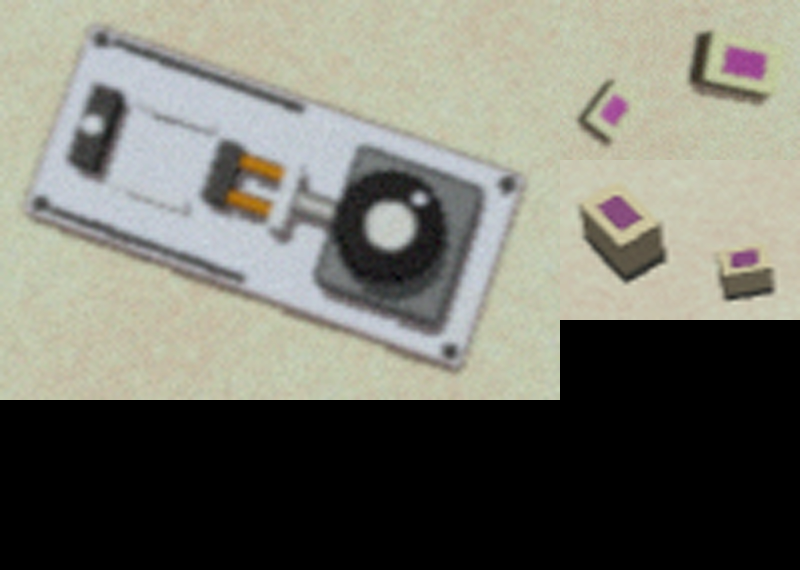

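```bash
cat > m.py <<'E'
from h import *
def purp(D,box):
    x,y,w,h=box;p=cv2.GaussianBlur(D['img'],(0,0),.5)[y:y+h,x:x+w].astype(float)
    q=(p[...,0]+p[...,2])/2-p[...,1]; q=np.where(q>12,q,0)
    V,U=np.mgrid[y:y+h,x:x+w]; 
    P=np.array([ray(D,a,b,.036)[:2] for a,b in zip(U[q>0],V[q>0])]);w_=q[q>0]
    c=(P*w_[:,None]).sum(0)/w_.sum();C=np.cov(P.T,aweights=w_);l,E=np.linalg.eigh(C);e=E[:,1]
    return c,np.degrees(np.arctan2(e[1],e[0])),np.sqrt(l*12)
E
python3 - <<'E'
from m import *
import pickle
d,s=pickle.load(open('cal.pkl','rb'))
print('top',purp(d,(492,285,30,28)));print('scene',purp(s,(232,140,28,24)))
for n,D,box in(('top',d,(265,240,140,100)),('scene',s,(295,170,110,120))):
    x,y,w,h=box;p=cv2.GaussianBlur(D['img'],(0,0),.8).astype(int)
    m=np.zeros(p.shape[:2],np.uint8);q=p[y:y+h,x:x+w];m[y:y+h,x:x+w]=((q[...,2]>q[...,0]+1))*255
    m=cv2.morphologyEx(m,cv2.MORPH_OPEN,np.ones((3,3)))
    k=max(cv2.findContours(m,0,2)[0],key=cv2.contourArea)
    P=np.array([ray(D,*c[0],.022)[:2] for c in k])
    r=cv2.minAreaRect((P*1e3).astype(np.float32));print(n,r)
    if n=='top': R=r
    B=cv2.boxPoints(r);print(B)
E
```

```text
top (array([ 0.49725187, -0.25995725]), np.float64(77.7352501492241), array([0.01444213, 0.02203721]))
scene (array([ 0.49667448, -0.26066577]), np.float64(80.46466779362221), array([0.0140892 , 0.02312799]))
top ((514.3023681640625, 74.74801635742188), (223.16030883789062, 94.97810363769531), 71.5512466430664)
[[433.94366  -16.069496]
 [524.0406   -46.12592 ]
 [594.6611   165.56552 ]
 [504.56415  195.62195 ]]Traceback (most recent call last):
  File "<stdin>", line 9, in <module>
ValueError: max() iterable argument is empty
```

Run:
```python
from h import *
import pickle
d,s=pickle.load(open('cal.pkl','rb'))
c=np.array([.5143,.0748]);ey=np.array([.3164,.9486]);ex=np.array([.9486,-.3164])
loc=lambda p:((p[:2]-c)@ex*1e3).round(1).tolist().__repr__()+' '+((p[:2]-c)@ey*1e3).round(1).__repr__()
z=lambda x,y,h:loc(ray(d,265+(x+.5)/4-.5,240+(y+.5)/4-.5,h))
for n,x,y,h in[('rib',143,105,.028),('rib',215,130,.028),('rib',110,185,.028),('rib',188,212,.028),('stop R top',122,100,.052),('stop R bot',102,172,.052),('stop L',97,85,.052),('stop L',72,160,.052),('jaw L t',222,145,.053),('jaw L b',205,200,.053),('cor',93,30,.022),('cor',523,178,.022),('cor',462,367,.022),('cor',30,210,.022)]: print(n,z(x,y,h))
print('stamp',ray(d,495,226,.031),'mug',ray(d,160,226,.05),'whl top/scene',loc(np.array([.4936,.0195])),loc(np.array([.4963,.0201])))
st=manip.get_state();w,x,y,zz=st['ee_rot']
from scipy.spatial.transform import Rotation as Ro
R=Ro.from_quat([x,y,zz,w]).as_matrix();print(R.round(3),np.degrees(np.arctan2(R[1,1],R[0,1])))
```

```text
rib 19.6 np.float64(74.0)
rib 19.7 np.float64(36.6)
rib -22.5 np.float64(75.9)
rib -22.3 np.float64(35.6)
stop R top 16.9 np.float64(81.9)
stop R bot -18.7 np.float64(79.1)
stop L 19.7 np.float64(95.7)
stop L -18.1 np.float64(94.6)
jaw L t 12.3 np.float64(29.3)
jaw L b -15.0 np.float64(28.2)
cor 46.8 np.float64(110.6)
cor 47.8 np.float64(-112.9)
cor -48.5 np.float64(-114.1)
cor -46.8 np.float64(109.3)
stamp [ 0.64010607 -0.24108899  0.031     ] mug [0.62800946 0.41282138 0.05      ] whl top/scene -2.1 np.float64(-59.0) 0.2 np.float64(-57.6)
[[-0.001  0.42   0.907]
 [-0.001  0.907 -0.42 ]
 [-1.    -0.001 -0.   ]] 65.14503588084013
```

{"op": "step_arm", "data": {
  "increments": [
    {"grip": 1,"delta_pos": [0.0105,-0.0325,0],"twist": -3.2},
    {"grip": 1,"delta_pos": [0.0105,-0.0325,0],"twist": -3.2},
    {"grip": 1,"delta_pos": [0.0105,-0.0325,0],"twist": -3.2},
    {"grip": 1,"delta_pos": [0.0105,-0.0325,0],"twist": -3.2},
    {"grip": 1,"delta_pos": [0.0105,-0.0325,0],"twist": -3.2},
    {"grip": 1,"delta_pos": [0.0105,-0.0325,0],"twist": -3.2},
    {"grip": 1,"delta_pos": [0.0105,-0.0325,0],"twist": -3.2},
    {"grip": 1,"delta_pos": [0.0105,-0.0325,0],"twist": -3.2},
    {"grip": 1,"delta_pos": [0.0105,-0.0325,0],"twist": -3.2},
    {"grip": 1,"delta_pos": [0.0105,-0.0325,0],"twist": -3.2}
  ]
}}

```text
clock: 1.03
position: [0.3467, 0.1952, 0.2314]
ee_rot: [0.622, 0.337, 0.621, -0.337]
contact_force: [1.7, 0.2, -0.7]
width: 0.0858
```

{"op": "step_arm", "data": {
  "increments": [
    {"grip": 1,"delta_pos": [0.0105,-0.0325,0],"twist": -3.2},
    {"grip": 1,"delta_pos": [0.0105,-0.0325,0],"twist": -3.2},
    {"grip": 1,"delta_pos": [0.0105,-0.0325,0],"twist": -3.2},
    {"grip": 1,"delta_pos": [0.0105,-0.0325,0],"twist": -3.2},
    {"grip": 1,"delta_pos": [0.0105,-0.0325,0],"twist": -3.2},
    {"grip": 1,"delta_pos": [0.0105,-0.0325,0],"twist": -3.2},
    {"grip": 1,"delta_pos": [0.0105,-0.0325,0],"twist": -3.2},
    {"grip": 1,"delta_pos": [0.0105,-0.0325,0],"twist": -3.2},
    {"grip": 1,"delta_pos": [0.0105,-0.0325,0],"twist": -3.2},
    {"grip": 1,"delta_pos": [0.0105,-0.0325,0],"twist": -3.2}
  ]
}}

```text
clock: 1.87
position: [0.4518, -0.13, 0.2313]
ee_rot: [0.504, 0.496, 0.504, -0.496]
contact_force: [0.2, 0.1, 0.3]
width: 0.0855
```

{"op": "step_arm", "data": {
  "increments": [
    {"grip": 1,"delta_pos": [0.0105,-0.0325,0],"twist": -3.2},
    {"grip": 1,"delta_pos": [0.0105,-0.0325,0],"twist": -3.2},
    {"grip": 1,"delta_pos": [0.0105,-0.0325,0],"twist": -3.2},
    {"grip": 1,"delta_pos": [0.003,-0.001,0],"twist": -2.4},
    {"grip": 1,"delta_pos": [0,0,-0.02],"twist": 0},
    {"grip": 1,"delta_pos": [0,0,0],"twist": 0},
    {"grip": 1,"delta_pos": [0,0,0],"twist": 0}
  ]
}}

```text
clock: 2.45
position: [0.4852, -0.2263, 0.2103]
ee_rot: [-0.449, -0.545, -0.452, 0.545]
contact_force: [0.7, -0.4, 0.4]
width: 0.0855
```

{"op": "step_arm", "data": {
  "increments": [
    {"grip": 1,"delta_pos": [0.006,-0.017,-0.02],"twist": 0},
    {"grip": 1,"delta_pos": [0.006,-0.017,-0.02],"twist": 0},
    {"grip": 1,"delta_pos": [0,0,-0.035],"twist": 0},
    {"grip": 1,"delta_pos": [0,0,-0.035],"twist": 0},
    {"grip": 1,"delta_pos": [0,0,-0.03],"twist": 0},
    {"grip": 1,"delta_pos": [0,0,-0.02],"twist": 0},
    {"grip": 1,"delta_pos": [0,0,0],"twist": 0},
    {"grip": 1,"delta_pos": [0,0,0],"twist": 0}
  ]
}}

```text
clock: 3.12
position: [0.4982, -0.2602, 0.0514]
ee_rot: [-0.45, -0.545, -0.451, 0.545]
contact_force: [0.1, 0.1, 1.2]
width: 0.0856
```

Run:
```python
from h import *
s=shot('scene');t=shot('top')
i=s['img'][90:220,180:350];j=t['img'][250:380,430:600]
o=np.vstack([cv2.resize(k,(680,520))[:300*1 if 0 else 520] for k in (i,)])
o=np.hstack([cv2.resize(i,(400,306)),cv2.resize(j,(400,306))])
cv2.imwrite('pics/g1.png',cv2.convertScaleAbs(o[:,:,::-1],alpha=1.6))
```

```text
(no output)
```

View pics/g1.png

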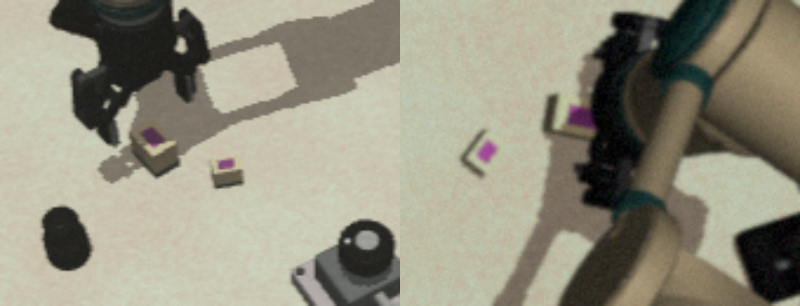

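The scene crop shows the fingertips at about (110,125) and (190,88), with the block's patch at (152,137). I'll compare that with the projected TCP.

Run:
```python
from m import *
import pickle
d,s=pickle.load(open('cal.pkl','rb'))
p=manip.get_state()['position'];ty=np.array([np.cos(np.radians(-11)),np.sin(np.radians(-11)),0])
f=lambda q:((proj(s,q)-[180,90])*400/170).round(0)
for dz in(0,.013):
  for k in(-.043,-.055,.043,.055): print(dz,k,f(p+ty*k+[0,0,dz]))
print('patch',f([.497,-.2603,.036]),'tcp',f(p))
print(purp(s,(232,140,28,24)),purp(d,(492,285,30,28)))
n=manip.get_image('scene');print(purp(n,(232,140,28,24)))
```

```text
0 -0.043 [181. 106.]
0 -0.055 [190. 101.]
0 0.043 [113. 146.]
0 0.055 [103. 152.]
0.013 -0.043 [180.  98.]
0.013 -0.055 [189.  92.]
0.013 0.043 [111. 138.]
0.013 0.055 [101. 144.]
patch [151. 136.] tcp [147. 126.]
(array([ 0.49667448, -0.26066577]), np.float64(80.46466779362221), array([0.0140892 , 0.02312799])) (array([ 0.49725187, -0.25995725]), np.float64(77.7352501492241), array([0.01444213, 0.02203721]))
(array([ 0.49684152, -0.25988385]), np.float64(69.51364570547666), array([0.01332836, 0.02240136]))
```

{"op": "step_arm", "data": {
  "increments": [
    {"grip": 1,"delta_pos": [-0.001,0,-0.02],"twist": 0},
    {"grip": 1,"delta_pos": [0,0,-0.015],"twist": 0},
    {"grip": 1,"delta_pos": [0,0,-0.007],"twist": 0},
    {"grip": 1,"delta_pos": [0,0,0],"twist": 0},
    {"grip": 0.3,"delta_pos": [0,0,0],"twist": 0},
    {"grip": 0.25,"delta_pos": [0,0,0],"twist": 0},
    {"grip": 0.2,"delta_pos": [0,0,0],"twist": 0},
    {"grip": 0.1,"delta_pos": [0,0,0],"twist": 0},
    {"grip": 0.1,"delta_pos": [0,0,0],"twist": 0},
    {"grip": 0.1,"delta_pos": [0,0,0],"twist": 0}
  ],
  "force": 40
}}

```text
clock: 4.1
position: [0.4978, -0.2611, 0.0102]
ee_rot: [0.451, 0.545, 0.45, -0.545]
contact_force: [-0.4, -0.9, 4.1]
width: 0.0291
```

{"op": "step_arm", "data": {
  "increments": [
    {"grip": 0.1,"delta_pos": [0,0,0],"twist": 0},
    {"grip": 0.1,"delta_pos": [0,0,0],"twist": 0},
    {"grip": 0.1,"delta_pos": [0,0,0],"twist": 0}
  ]
}}

```text
clock: 4.35
position: [0.4978, -0.2611, 0.0101]
ee_rot: [0.451, 0.545, 0.45, -0.545]
contact_force: [0.3, 0.6, 5.9]
width: 0.0293
```

{"op": "step_arm", "data": {
  "increments": [
    {"grip": 0.1,"delta_pos": [0,0,0.02],"twist": 0},
    {"grip": 0.1,"delta_pos": [0,0,0.04],"twist": 0},
    {"grip": 0.1,"delta_pos": [0,0,0.04],"twist": 0},
    {"grip": 0.1,"delta_pos": [0,0,0.04],"twist": 0},
    {"grip": 0.1,"delta_pos": [0.001,0.02,0.01],"twist": -0.5},
    {"grip": 0.1,"delta_pos": [0.002,0.025,0],"twist": -0.5},
    {"grip": 0.1,"delta_pos": [0.003,0.033,0],"twist": -0.5},
    {"grip": 0.1,"delta_pos": [0.003,0.035,0],"twist": -1},
    {"grip": 0.1,"delta_pos": [0.003,0.035,0],"twist": -1},
    {"grip": 0.1,"delta_pos": [0.003,0.035,0],"twist": -1}
  ]
}}

```text
clock: 5.18
position: [0.5117, -0.0762, 0.159]
ee_rot: [-0.428, -0.563, -0.428, 0.563]
contact_force: [-0.1, -0.2, -0.9]
width: 0.0292
```

{"op": "step_arm", "data": {
  "increments": [
    {"grip": 0.1,"delta_pos": [0.003,0.035,0],"twist": -1},
    {"grip": 0.1,"delta_pos": [0.003,0.035,0],"twist": -1},
    {"grip": 0.1,"delta_pos": [0.003,0.035,0],"twist": -1},
    {"grip": 0.1,"delta_pos": [0.003,0.035,0],"twist": 0},
    {"grip": 0.1,"delta_pos": [0.003,0.03,0],"twist": 0},
    {"grip": 0.1,"delta_pos": [0.003,0.025,0],"twist": 0},
    {"grip": 0.1,"delta_pos": [0,0.01,0],"twist": 0},
    {"grip": 0.1,"delta_pos": [0,0,0],"twist": 0},
    {"grip": 0.1,"delta_pos": [0,0,0],"twist": 0}
  ]
}}

```text
clock: 5.93
position: [0.5297, 0.1269, 0.1589]
ee_rot: [-0.414, -0.573, -0.414, 0.574]
contact_force: [-0.2, -0.2, -0.5]
width: 0.0291
```

{"op": "step_arm", "data": {
  "increments": [
    {"grip": 0.1,"delta_pos": [0.001,0,-0.03],"twist": 0},
    {"grip": 0.1,"delta_pos": [0,0,-0.035],"twist": 0},
    {"grip": 0.1,"delta_pos": [0,0,-0.022],"twist": 0},
    {"grip": 0.1,"delta_pos": [0,0,0],"twist": 0},
    {"grip": 0.1,"delta_pos": [0,0,0],"twist": 0}
  ]
}}

```text
clock: 6.35
position: [0.5303, 0.1256, 0.0715]
ee_rot: [-0.413, -0.573, -0.414, 0.575]
contact_force: [1.5, 0.3, -0.8]
width: 0.0296
```

Run:
```python
from h import *
s=shot('scene');t=shot('top')
o=np.hstack([cv2.resize(s['img'][160:290,290:420],(400,400),interpolation=2),cv2.resize(t['img'][230:360,265:395],(400,400),interpolation=2)])
cv2.imwrite('pics/g2.png',cv2.convertScaleAbs(o[:,:,::-1],alpha=1.7))
```

```text
(no output)
```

View pics/g2.png

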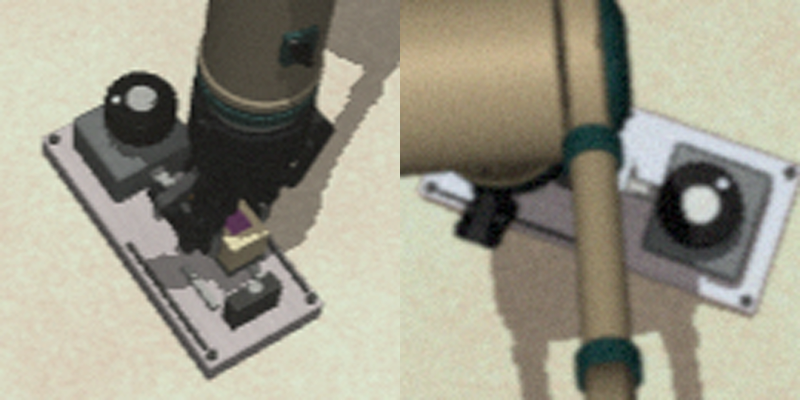

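The scene crop shows the block hanging in the gripper over the nest, its +y face at about (243,250), with the end stop at (252,298). I'll compare the face corners with a projection of where they should be.

Run:
```python
from h import *
import pickle
d,s=pickle.load(open('cal.pkl','rb'))
p=manip.get_state()['position'];print(p)
a=np.radians(-18.3);ex=np.array([np.cos(a),np.sin(a),0]);ey=np.array([-np.sin(a),np.cos(a),0])
f=lambda q:((proj(s,q)-[290,160])*400/130)
img=cv2.imread('pics/g2.png')[:,:400].copy();img=cv2.resize(img,(600,600),interpolation=2)
q0=np.array([p[0],p[1],0])
for off,col in((0,(0,0,255)),):
  for h in(.0614,.0974):
    P=np.array([f(q0+ex*x+ey*y+[0,0,h]) for x,y in((-.015,.022),(.015,.022))]);print(h,P.round(0).tolist())
    cv2.line(img,*[tuple(int(v*1.5) for v in k) for k in P],col,1)
# nest overlay: block footprint at target on stop/ribs
c=np.array([.5143,.0748,0]);a=np.radians(-18.45);ex=np.array([np.cos(a),np.sin(a),0]);ey=np.array([-np.sin(a),np.cos(a),0])
for x0 in(-.0008,):
  for P in ([(-.02+x0,.081,.052),(.02+x0,.081,.052)],[(-.0175+x0,.036,.022),(-.0175+x0,.076,.022)],[(-.05,.114,.022),(.05,.114,.022)],[(-.05,.114,.022),(-.05,-.114,.022)],[(.05,.114,.022),(.05,-.114,.022)]):
    L=[tuple(int(v*1.5) for v in f(c+ex*x+ey*y+[0,0,h])) for x,y,h in P];cv2.line(img,*L,(0,255,0),1)
cv2.imwrite('pics/g3.png',img)
print('local tcp',(p-c)@ex,(p-c)@ey)
```

```text
[0.5326036  0.12638007 0.07375429]
0.0614 [[259.0, 259.0], [224.0, 279.0]]
0.0974 [[265.0, 232.0], [229.0, 253.0]]
local tcp 0.001038890339250479 0.05472153144690715
```

View pics/g3.png

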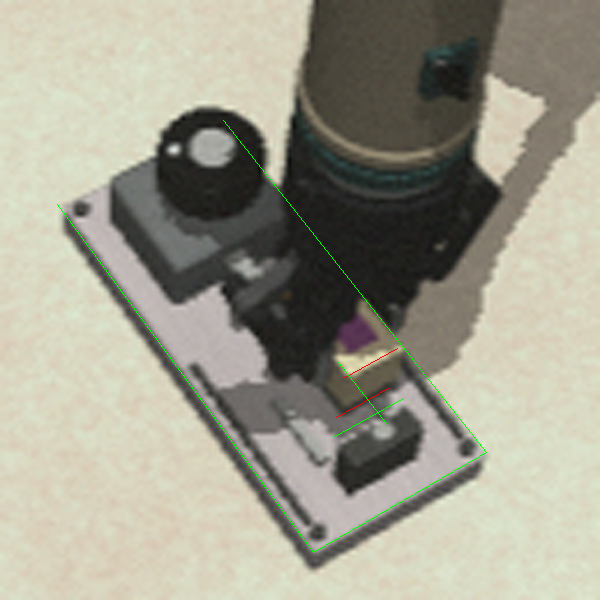

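{"op": "step_arm", "data": {
  "increments": [
    {"grip": 0.1,"delta_pos": [0.0006,0.0019,0],"twist": 0},
    {"grip": 0.1,"delta_pos": [0,0,0],"twist": 0},
    {"grip": 0.1,"delta_pos": [0,0,0],"twist": 0}
  ]
}}

```text
clock: 6.7
position: [0.5327, 0.1293, 0.0737]
ee_rot: [0.414, 0.574, 0.413, -0.572]
contact_force: [0.3, -0.9, -1.2]
width: 0.0289
```

{"op": "step_arm", "data": {
  "increments": [
    {"grip": 0.1,"delta_pos": [0,0,0],"twist": 0}
  ]
}}

```text
clock: 6.78
position: [0.5323, 0.1293, 0.0732]
ee_rot: [0.414, 0.574, 0.414, -0.573]
contact_force: [0.0, 0.4, -1.3]
width: 0.0291
```

{"op": "step_arm", "data": {
  "increments": [
    {"grip": 0.1,"delta_pos": [0,0,0],"twist": 0}
  ]
}}

```text
clock: 6.87
position: [0.532, 0.1293, 0.0728]
ee_rot: [0.414, 0.574, 0.414, -0.573]
contact_force: [-0.2, 0.5, -0.6]
width: 0.0292
```

{"op": "step_arm", "data": {
  "increments": [
    {"grip": 0.1,"delta_pos": [0,0,0],"twist": 0}
  ]
}}

```text
clock: 6.95
position: [0.5318, 0.1293, 0.0725]
ee_rot: [0.414, 0.573, 0.414, -0.573]
contact_force: [0.7, -0.2, 0.1]
width: 0.0295
```

{"op": "step_arm", "data": {
  "increments": [
    {"grip": 0.1,"delta_pos": [0,0,-0.01],"twist": 0},
    {"grip": 0.1,"delta_pos": [0,0,-0.01],"twist": 0},
    {"grip": 0.1,"delta_pos": [0,0,-0.007],"twist": 0},
    {"grip": 0.1,"delta_pos": [0,0,-0.003],"twist": 0},
    {"grip": 0.1,"delta_pos": [0,0,0],"twist": 0},
    {"grip": 0.1,"delta_pos": [0,0,0],"twist": 0},
    {"grip": 0.1,"delta_pos": [0,0,0],"twist": 0}
  ]
}}

```text
clock: 7.53
position: [0.532, 0.1292, 0.0424]
ee_rot: [0.414, 0.573, 0.414, -0.573]
contact_force: [0.9, 0.9, -0.5]
width: 0.0293
```

{"op": "step_arm", "data": {
  "increments": [
    {"grip": 0.1,"delta_pos": [0,0,-0.003],"twist": 0},
    {"grip": 0.1,"delta_pos": [0,0,-0.002],"twist": 0},
    {"grip": 0.1,"delta_pos": [0,0,-0.002],"twist": 0},
    {"grip": 0.1,"delta_pos": [0,0,0],"twist": 0},
    {"grip": 0.1,"delta_pos": [0,0,0],"twist": 0},
    {"grip": 0.1,"delta_pos": [0,0,0],"twist": 0}
  ]
}}

```text
clock: 8.03
position: [0.5318, 0.1292, 0.0354]
ee_rot: [0.414, 0.573, 0.414, -0.573]
contact_force: [-0.4, 1.2, -0.4]
width: 0.0295
```

{"op": "step_arm", "data": {
  "increments": [
    {"grip": 0.1,"delta_pos": [0,0,-0.001],"twist": 0},
    {"grip": 0.1,"delta_pos": [0,0,-0.001],"twist": 0},
    {"grip": 0.1,"delta_pos": [0,0,0],"twist": 0},
    {"grip": 0.1,"delta_pos": [0,0,-0.001],"twist": 0},
    {"grip": 0.1,"delta_pos": [0,0,0],"twist": 0},
    {"grip": 0.1,"delta_pos": [0,0,0],"twist": 0},
    {"grip": 0.1,"delta_pos": [0,0,0],"twist": 0}
  ]
}}

```text
clock: 8.62
position: [0.5318, 0.1292, 0.0323]
ee_rot: [0.414, 0.573, 0.414, -0.573]
contact_force: [0.2, -0.5, -0.1]
width: 0.0295
```

{"op": "step_arm", "data": {
  "increments": [
    {"grip": 0.1,"delta_pos": [0,0,-0.0005],"twist": 0},
    {"grip": 0.1,"delta_pos": [0,0,0],"twist": 0},
    {"grip": 0.1,"delta_pos": [0,0,0],"twist": 0}
  ]
}}

```text
clock: 8.87
position: [0.5318, 0.1292, 0.0321]
ee_rot: [0.414, 0.573, 0.414, -0.573]
contact_force: [-1.0, -0.5, 3.4]
width: 0.0294
```

{"op": "step_arm", "data": {
  "increments": [
    {"grip": 0.45,"delta_pos": [0,0,0],"twist": 0},
    {"grip": 0.55,"delta_pos": [0,0,0],"twist": 0},
    {"grip": 0.6,"delta_pos": [0,0,0],"twist": 0},
    {"grip": 0.6,"delta_pos": [0,0,0],"twist": 0},
    {"grip": 0.6,"delta_pos": [0,0,0],"twist": 0},
    {"grip": 0.6,"delta_pos": [0,0,0.01],"twist": 0},
    {"grip": 0.6,"delta_pos": [0,0,0.03],"twist": 0},
    {"grip": 0.6,"delta_pos": [0,0,0.04],"twist": 0},
    {"grip": 0.8,"delta_pos": [0,0,0.04],"twist": 0},
    {"grip": 1,"delta_pos": [0,0,0.04],"twist": 0}
  ]
}}

```text
clock: 9.7
position: [0.5313, 0.1291, 0.1942]
ee_rot: [-0.414, -0.573, -0.414, 0.573]
contact_force: [1.0, 1.3, -0.8]
width: 0.0737
```

{"op": "step_arm", "data": {
  "increments": [
    {"grip": 1,"delta_pos": [-0.02,-0.03,0],"twist": 7},
    {"grip": 1,"delta_pos": [-0.02,-0.03,0],"twist": 7},
    {"grip": 1,"delta_pos": [0,-0.04,0],"twist": 7},
    {"grip": 1,"delta_pos": [0,-0.04,0],"twist": 7},
    {"grip": 1,"delta_pos": [0,-0.04,0],"twist": 7},
    {"grip": 1,"delta_pos": [0,-0.04,0],"twist": 7},
    {"grip": 1,"delta_pos": [0,-0.03,0],"twist": 7},
    {"grip": 1,"delta_pos": [0,-0.03,0],"twist": 7},
    {"grip": 1,"delta_pos": [0,0,0],"twist": 7},
    {"grip": 1,"delta_pos": [0,0,0],"twist": 7}
  ]
}}

```text
clock: 10.53
position: [0.4923, -0.1375, 0.1925]
ee_rot: [0.663, 0.247, 0.662, -0.247]
contact_force: [0.2, 0.4, -0.2]
width: 0.0854
```

Run:
```python
from h import *
s=shot('scene');t=shot('top')
o=np.hstack([cv2.resize(s['img'][160:290,290:420],(400,400),interpolation=2),cv2.resize(t['img'][230:360,265:395],(400,400),interpolation=2)])
cv2.imwrite('pics/g4.png',cv2.convertScaleAbs(o[:,:,::-1],alpha=1.7))
print(manip.get_state())
```

```text
{'clock': 10.6333, 'qpos': array([-4.06081923e-01,  2.05284900e-01,  1.70277928e+00,  1.61777591e-04,
        1.23301066e+00, -1.25887246e+00]), 'qd': array([ 0.0181793 , -0.00152617,  0.00623124,  0.00269931, -0.0034527 ,
        0.10425335]), 'effort': array([-4.50233789e-01, -3.57875705e+01, -2.33464032e+01, -3.29973525e-02,
       -2.19538424e-02, -6.58282600e-01]), 'position': array([ 0.49223044, -0.13604558,  0.19243476]), 'ee_rot': array([ 0.66220577,  0.24849853,  0.66183494, -0.24840794]), 'contact_force': array([-0.33582441,  0.0180325 ,  0.06198317]), 'moment': array([ 0.00401295, -0.02151405,  0.01753742]), 'width': 0.08533790939245678}
```

View pics/g4.png

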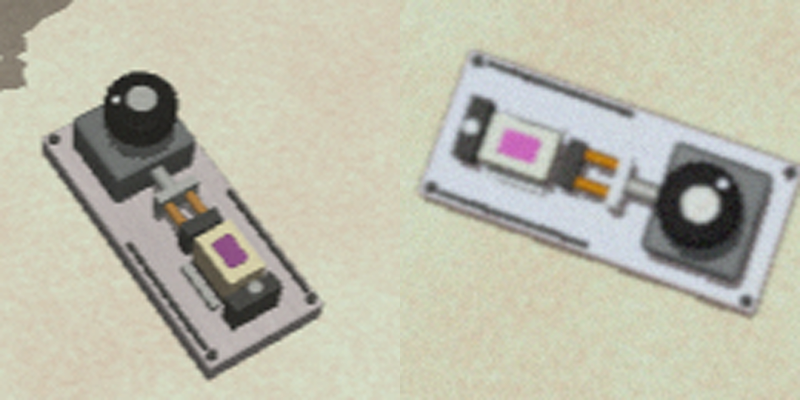

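The scene crop has the block standing square in the nest at (232,255), with the jaw behind it at (200,230) and the stop at (250,295). The top crop agrees, with the patch at (520,147). Next is the wheel.

{"op": "step_arm", "data": {
  "increments": [
    {"grip": 1,"delta_pos": [0,0.01,0],"twist": 7},
    {"grip": 1,"delta_pos": [0,0.02,0],"twist": 7},
    {"grip": 1,"delta_pos": [0,0.02,0],"twist": 7},
    {"grip": 1,"delta_pos": [0,0.02,0],"twist": 7},
    {"grip": 1,"delta_pos": [0,0.02,0],"twist": 7},
    {"grip": 1,"delta_pos": [0,0.02,0],"twist": 7},
    {"grip": 1,"delta_pos": [0,0.02,0],"twist": 7},
    {"grip": 1,"delta_pos": [0.003,0.02,0],"twist": 7},
    {"grip": 1,"delta_pos": [0,0.006,0],"twist": 7},
    {"grip": 1,"delta_pos": [0,0,0],"twist": 7}
  ]
}}

```text
clock: 11.47
position: [0.4951, 0.0229, 0.1924]
ee_rot: [0.684, -0.178, 0.684, 0.179]
contact_force: [-0.3, -0.2, 0.2]
width: 0.0854
```

{"op": "step_arm", "data": {
  "increments": [
    {"grip": 1,"delta_pos": [0,0,-0.03],"twist": 0},
    {"grip": 1,"delta_pos": [0,0,-0.03],"twist": 0},
    {"grip": 1,"delta_pos": [0,0,0],"twist": 0},
    {"grip": 1,"delta_pos": [0,0,0],"twist": 0},
    {"grip": 1,"delta_pos": [0,0,0],"twist": 0}
  ]
}}

```text
clock: 11.88
position: [0.4963, 0.0207, 0.1332]
ee_rot: [0.685, -0.177, 0.684, 0.176]
contact_force: [0.8, -0.9, 0.9]
width: 0.0858
```

```bash
python3 -c "
from h import *
s=manip.get_state();print(s['position'],s['qpos'],s['ee_rot'],s['moment'],s['contact_force'])"
```

```text
[0.4962617  0.02070912 0.13316643] [-9.85397047e-02  2.36989040e-01  1.82310851e+00  9.65590622e-05
  1.07963585e+00 -2.17376612e+00] [ 0.68536675 -0.17664011  0.6841114   0.17624494] [ 0.04639931 -0.01499491  0.04565767] [ 0.76580633 -0.88101123  0.87667285]
```

{"op": "step_arm", "data": {
  "increments": [
    {"grip": 1,"delta_pos": [-0.001,-0.001,-0.03],"twist": 0},
    {"grip": 1,"delta_pos": [0,0,-0.025],"twist": 0},
    {"grip": 1,"delta_pos": [0,0,-0.01],"twist": 0},
    {"grip": 1,"delta_pos": [0,0,0],"twist": 0},
    {"grip": 0.7,"delta_pos": [0,0,0],"twist": 0},
    {"grip": 0.6,"delta_pos": [0,0,0],"twist": 0},
    {"grip": 0.57,"delta_pos": [0,0,0],"twist": 0},
    {"grip": 0.54,"delta_pos": [0,0,0],"twist": 0},
    {"grip": 0.5,"delta_pos": [0,0,0],"twist": 0},
    {"grip": 0.4,"delta_pos": [0,0,0],"twist": 0}
  ],
  "force": 40
}}

```text
clock: 12.72
position: [0.4957, 0.0199, 0.0688]
ee_rot: [0.686, -0.177, 0.683, 0.176]
contact_force: [-0.6, 2.0, 5.7]
width: 0.0488
```

{"op": "step_arm", "data": {
  "increments": [
    {"grip": 0.4,"delta_pos": [0,0,0],"twist": 0},
    {"grip": 0.4,"delta_pos": [0,0,0],"twist": 0},
    {"grip": 0.4,"delta_pos": [0,0,0],"twist": 0}
  ]
}}

```text
clock: 12.97
position: [0.4956, 0.0199, 0.0688]
ee_rot: [0.686, -0.177, 0.683, 0.176]
contact_force: [-0.8, 1.2, 6.8]
width: 0.0489
```

```bash
python3 -c "
from h import *
s=manip.get_state();print(s['position'],s['qpos'],s['ee_rot'],s['moment'],s['contact_force'])"
```

```text
[0.49563945 0.01993301 0.06881591] [-1.00939523e-01  3.09173337e-01  1.91296974e+00  1.30134284e-03
  9.16050845e-01 -2.17710167e+00] [ 0.68597531 -0.17658085  0.68346766  0.17643423] [ 0.33770515  0.22625178 -0.01246856] [-0.83034989  1.24167073  6.82287771]
```

{"op": "step_arm", "data": {
  "increments": [
    {"grip": 0.4,"delta_pos": [0,0,0],"twist": 0},
    {"grip": 0.4,"delta_pos": [0,0,0],"twist": 0},
    {"grip": 0.4,"delta_pos": [0,0,0],"twist": -4},
    {"grip": 0.4,"delta_pos": [0,0,0],"twist": -4},
    {"grip": 0.4,"delta_pos": [0,0,0],"twist": -4},
    {"grip": 0.4,"delta_pos": [0,0,0],"twist": -4}
  ],
  "force": 80
}}

```text
clock: 13.47
position: [0.4956, 0.0201, 0.069]
ee_rot: [0.704, -0.079, 0.701, 0.079]
contact_force: [-1.6, 1.7, 7.5]
width: 0.0483
```

```bash
cat > r.py <<'E'
from h import *
s=manip.get_state();w,x,y,z=s['ee_rot'];print('t',s['clock'],'yaw',round(90-2*np.degrees(np.arctan2(x,w)),2),'pos',s['position'].round(4),'j6',round(s['qpos'][5],3),'eff6',s['effort'][5].round(3),'M',s['moment'].round(3),'F',s['contact_force'].round(1),'w',round(s['width'],4))
E
python3 r.py
```

```text
t 13.4667 yaw 102.82 pos [0.4956 0.0201 0.069 ] j6 -1.896 eff6 -0.07 M [0.398 0.19  0.642] F [-1.6  1.7  7.5] w 0.0483
```

{"op": "step_arm", "data": {
  "increments": [
    {"grip": 0.4,"delta_pos": [0,0,0],"twist": -4},
    {"grip": 0.4,"delta_pos": [0,0,0],"twist": -4},
    {"grip": 0.4,"delta_pos": [0,0,0],"twist": -4},
    {"grip": 0.4,"delta_pos": [0,0,0],"twist": -4}
  ]
}}

```text
clock: 13.8
position: [0.4956, 0.0203, 0.069]
ee_rot: [0.708, 0.02, 0.706, -0.019]
contact_force: [-1.3, 3.1, 7.1]
width: 0.0482
```

```bash
python3 r.py
```

```text
t 13.8 yaw 86.8 pos [0.4956 0.0203 0.069 ] j6 -1.617 eff6 -0.07 M [0.473 0.199 0.574] F [-1.3  3.1  7.1] w 0.0482
```

{"op": "step_arm", "data": {
  "increments": [
    {"grip": 0.4,"delta_pos": [0,0,0],"twist": -4},
    {"grip": 0.4,"delta_pos": [0,0,0],"twist": -4},
    {"grip": 0.4,"delta_pos": [0,0,0],"twist": -4}
  ]
}}

```text
clock: 14.05
position: [0.4956, 0.0204, 0.069]
ee_rot: [0.702, 0.094, 0.7, -0.093]
contact_force: [-1.2, 2.8, 7.0]
width: 0.0482
```

```bash
python3 r.py
```

```text
t 14.05 yaw 74.79 pos [0.4956 0.0204 0.069 ] j6 -1.407 eff6 -0.066 M [0.478 0.199 0.664] F [-1.2  2.8  7. ] w 0.0482
```

{"op": "step_arm", "data": {
  "increments": [
    {"grip": 0.4,"delta_pos": [0,0,0],"twist": -4},
    {"grip": 0.4,"delta_pos": [0,0,0],"twist": -4},
    {"grip": 0.4,"delta_pos": [0,0,0],"twist": -4}
  ]
}}

```text
clock: 14.3
position: [0.4956, 0.0205, 0.069]
ee_rot: [0.689, 0.167, 0.686, -0.165]
contact_force: [-1.8, 3.8, 6.6]
width: 0.0482
```

```bash
python3 r.py
```

```text
t 14.3 yaw 62.78 pos [0.4956 0.0205 0.069 ] j6 -1.198 eff6 -0.066 M [0.552 0.175 0.684] F [-1.8  3.8  6.6] w 0.0482
```

{"op": "step_arm", "data": {
  "increments": [
    {"grip": 0.4,"delta_pos": [0,0,0],"twist": -4},
    {"grip": 0.4,"delta_pos": [0,0,0],"twist": -4}
  ]
}}

```text
clock: 14.47
position: [0.4957, 0.0206, 0.069]
ee_rot: [0.675, 0.214, 0.673, -0.213]
contact_force: [-0.4, 4.4, 6.9]
width: 0.0483
```

```bash
python3 r.py
```

```text
t 14.4667 yaw 54.77 pos [0.4957 0.0206 0.069 ] j6 -1.058 eff6 -0.049 M [0.581 0.239 0.666] F [-0.4  4.4  6.9] w 0.0483
```

{"op": "step_arm", "data": {
  "increments": [
    {"grip": 0.4,"delta_pos": [0,0,0],"twist": -4},
    {"grip": 0.4,"delta_pos": [0,0,0],"twist": -4}
  ]
}}

```text
clock: 14.63
position: [0.4957, 0.0206, 0.069]
ee_rot: [0.659, 0.261, 0.656, -0.259]
contact_force: [-1.3, 5.1, 5.8]
width: 0.0484
```

```bash
python3 r.py
```

```text
t 14.6333 yaw 46.78 pos [0.4957 0.0206 0.069 ] j6 -0.919 eff6 0.039 M [0.591 0.168 0.706] F [-1.3  5.1  5.8] w 0.0484
```

{"op": "step_arm", "data": {
  "increments": [
    {"grip": 0.4,"delta_pos": [0,0,0],"twist": -4},
    {"grip": 0.4,"delta_pos": [0,0,0],"twist": -4}
  ]
}}

```text
clock: 14.8
position: [0.4958, 0.0207, 0.069]
ee_rot: [0.639, 0.306, 0.637, -0.304]
contact_force: [0.2, 4.9, 6.6]
width: 0.0483
```

```bash
python3 r.py
```

```text
t 14.8 yaw 38.79 pos [0.4958 0.0207 0.069 ] j6 -0.78 eff6 0.123 M [0.618 0.172 0.823] F [0.2 4.9 6.6] w 0.0483
```

{"op": "step_arm", "data": {
  "increments": [
    {"grip": 0.4,"delta_pos": [0,0,0],"twist": -4},
    {"grip": 0.4,"delta_pos": [0,0,0],"twist": -4}
  ]
}}

```text
clock: 14.97
position: [0.4958, 0.0208, 0.069]
ee_rot: [0.616, 0.35, 0.614, -0.348]
contact_force: [0.6, 5.1, 6.0]
width: 0.0482
```

```bash
python3 r.py
```

```text
t 14.9667 yaw 30.81 pos [0.4958 0.0208 0.069 ] j6 -0.64 eff6 0.207 M [0.708 0.148 0.876] F [0.6 5.1 6. ] w 0.0482
```

The joint-6 effort is a clean signal. It held at -0.067 while turning freely and has climbed 0.60 N m/rad since the bite at a yaw of about 57°. The rise is now 0.274 N m, so about 4.5° more should do it.

{"op": "step_arm", "data": {
  "increments": [
    {"grip": 0.4,"delta_pos": [0,0,0],"twist": -4.3}
  ]
}}

```text
clock: 15.05
position: [0.4959, 0.0208, 0.069]
ee_rot: [0.603, 0.373, 0.601, -0.37]
contact_force: [0.4, 5.1, 6.5]
width: 0.0485
```

```bash
python3 r.py
```

```text
t 15.05 yaw 26.51 pos [0.4959 0.0208 0.069 ] j6 -0.565 eff6 0.168 M [0.721 0.239 0.979] F [0.4 5.1 6.5] w 0.0485
```

{"op": "step_arm", "data": {
  "increments": [
    {"grip": 0.4,"delta_pos": [0,0,0],"twist": 0},
    {"grip": 0.4,"delta_pos": [0,0,0],"twist": 0}
  ]
}}

```text
clock: 15.22
position: [0.4959, 0.0208, 0.069]
ee_rot: [0.602, 0.373, 0.601, -0.37]
contact_force: [-0.4, 4.8, 6.0]
width: 0.0484
```

```bash
python3 r.py
```

```text
t 15.2167 yaw 26.45 pos [0.4959 0.0208 0.069 ] j6 -0.566 eff6 -0.201 M [ 0.52   0.23  -0.165] F [-0.4  4.8  6. ] w 0.0484
```

{"op": "step_arm", "data": {
  "increments": [
    {"grip": 0.6,"delta_pos": [0,0,0],"twist": 0},
    {"grip": 0.8,"delta_pos": [0,0,0],"twist": 0},
    {"grip": 1,"delta_pos": [0,0,0],"twist": 0},
    {"grip": 1,"delta_pos": [0,0,0],"twist": 0},
    {"grip": 1,"delta_pos": [0,0,0],"twist": 0},
    {"grip": 1,"delta_pos": [0,0,0.02],"twist": 0},
    {"grip": 1,"delta_pos": [0,0,0.03],"twist": 0},
    {"grip": 1,"delta_pos": [0,0,0.04],"twist": 0},
    {"grip": 1,"delta_pos": [0,0,0.04],"twist": 0},
    {"grip": 1,"delta_pos": [0,0,0.02],"twist": 0}
  ]
}}

```text
clock: 16.05
position: [0.4963, 0.0192, 0.2214]
ee_rot: [0.604, 0.372, 0.6, -0.37]
contact_force: [0.5, -0.6, 0.5]
width: 0.0851
```

{"op": "step_arm", "data": {
  "increments": [
    {"grip": 1,"delta_pos": [-0.01,-0.03,0],"twist": 0},
    {"grip": 1,"delta_pos": [-0.01,-0.03,0],"twist": 0},
    {"grip": 1,"delta_pos": [-0.01,-0.03,0],"twist": 0},
    {"grip": 1,"delta_pos": [-0.01,-0.03,0],"twist": 0},
    {"grip": 1,"delta_pos": [-0.01,-0.03,0],"twist": 0},
    {"grip": 1,"delta_pos": [0,0,0],"twist": 0},
    {"grip": 1,"delta_pos": [0,0,0],"twist": 0},
    {"grip": 1,"delta_pos": [0,0,0],"twist": 0}
  ]
}}

```text
clock: 16.72
position: [0.4443, -0.1302, 0.2167]
ee_rot: [0.601, 0.372, 0.602, -0.371]
contact_force: [0.3, -0.5, -0.1]
width: 0.0855
```

```bash
python3 r.py
python3 - <<'E'
from h import *
s=shot('scene');t=shot('top')
o=np.hstack([cv2.resize(s['img'][160:290,290:420],(400,400),interpolation=2),cv2.resize(t['img'][230:360,265:395],(400,400),interpolation=2)])
cv2.imwrite('pics/g5.png',cv2.convertScaleAbs(o[:,:,::-1],alpha=1.7))
E
```

```text
t 16.7167 yaw 26.54 pos [ 0.4443 -0.1302  0.2167] j6 -0.901 eff6 -0.001 M [ 0.006  0.014 -0.017] F [ 0.3 -0.5 -0.1] w 0.0855
```

View pics/g5.png

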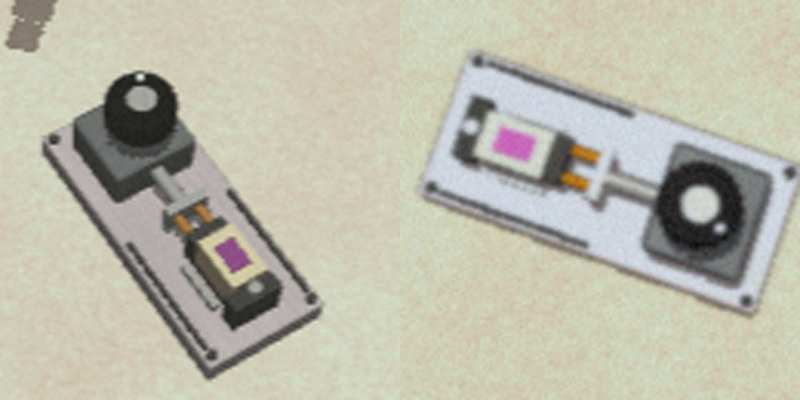

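The block is seated against the stop at top crop (515,145), with the jaw against it and the springs compressed. The wheel's dot moved from (723,183) to (720,228), about 93° clockwise, which matches the 92.4° the gripper turned, so the wheel didn't slip.

```bash
python3 -c "
from rig import manip
print(manip.sign_off())"
```

```text
the job is handed in; nothing more can be done
None
```

The larger block is clamped in the larger clamp's nest at the firm set feel. I handed the job in at about 17 s on the robot's clock, with the gripper open and clear of everything.

- **Block:** I set it down between the jaw and the end stop and let go. The last picture shows it standing square against the stop with the jaw on it.
- **Wheel:** I wound it clockwise in one stroke of about 92°. Joint-6 effort put the bite about 62° in, then rose steadily at about 0.60 N m per rad. I stopped about 0.53 rad past the bite, a rise of about 0.32 N m, or roughly 40 N of clamping force.
- **Checks that agreed:** The wrist moment rose from about 0.65 to 0.98 N m, a rise of 0.33. The wheel's dot turned about 93°, so the wheel did not slip in the grip.
- **Checks that disagreed:** The effort reading in the last row dipped to 0.168, below the 0.207 before it. After the stop the moment reversed to -0.17 N m. I put both down to slowing and reversed friction, and relied on the readings taken while turning.
- **Stamp, slide box and mug:** I never moved the arm near them, but I took no final picture of them.

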